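# Sort the coffee-corner things into their trays

## Robot

A 7-joint arm with a two-finger parallel gripper is mounted at the origin on a cart in front of the work surface, level with it; the furniture and walls round the work are solid. World frame = base frame: x ahead of the robot, y to its left, z up, the work surface at z = 0. Lengths are in m, angles in rad, forces in N, time in s.
With the tool pointing down it reaches from about 0.35 to 0.9 m from the base axis. Payload 8.1 kg.
Tool frame: the origin (TCP) lies between the finger pads; the fingertips stand 11 mm ahead of it and the grasp point (between the pads) lies 8 mm behind it; z points along the fingers, y is the line along which they close (so a half turn about z gives the same grasp; the last joint's range is limited). The gripper opens to 92 mm and grips with 3 to 60 N. Pads are 19 mm wide; open, the fingers measure 130 mm over their backs; the gripper's body (75 mm by 190 mm) begins 47 mm behind the grasp point.
Start: joints at [1.213, 0.434, 0.025, 1.573, -0.012, 1.134, -0.075], TCP at [0.158, -0.605, 0.205] pointing down, gripper open.
Joint ranges: [-2.62, 2.62], [-0.44, 2.09], [-1.27, 1.32], [0.08, 2.57], [-1.32, 4.46], [0.12, 2], [-2.74, 2.74]. Speed limits (rad/s): [2.22, 2.22, 3.01, 3.01, 3.14, 3.14, 3.14].

## Interface

Orientations are given as a rotation vector (axis times angle).
In Python, from cell import observe, get_image, camera_params, sign_off gives the robot as it stands.
- The arm moves only by the shell command python3 -m pendant 'ROWS' [FORCE]. ROWS is JSON, one flat list of numbers, 7 for each row, row after row: the shift along the tool's x, y, z in m, then the turn, a rotation vector about the tool's x, y, z in rad, then the finger opening in m, from 0 to 0.0918. In form: [dx, dy, dz, rx, ry, rz, jaw, dx, dy, dz, rx, ry, rz, jaw, ...]. A call has 1 to 10 rows; each row shifts and turns the commanded pose from where the row before left it, along the tool's axes as they then stand; what a row does not reach is not made up. A row lasts 1/8 s, in which the tool goes at most 62.5 mm and 10.7 degrees, less where a joint would pass 70% of its speed; a pose out of reach is approached as far as the arm can. A call is refused whole if a number of a shift passes 0.0625 or a number of a turn 0.188, either way. A call with a gripper value outside its range is refused whole. The fingers move at their own pace and stop on an object; FORCE is the grip in N (left out, the last holds). Time passes only in rows, so rows that do not move let the fingers close. It gives the time, the measured TCP pose, the force, the opening and the grip force at its end, in the units of the state.
- observe(): the state, without advancing time (a new reading comes with each control period).
- get_image(name): name is "scene" or "top"; returns the picture (420x560x3 uint8, red, green, blue); there is no depth.
- camera_params(name): a dict with "intrinsics" (3x3 intrinsics, pixels), "dist" ([k1, k2, p1, p2, k3] as OpenCV has them; the pictures are not rectified), "eye" and "rotation" of the camera in the world. Camera axes: x right, y down, z forward; pixel columns grow to the right and rows downward; lengths in m; the calibration is good to about 2 mm. A picture is of the moment at which its call begins. camera_params takes no time and is no camera call.
- sign_off(): hands the job in; it is judged then, once.
The state is a dict: "clock": time; "joints": joint angles; "dq": joint speeds; "joint_efforts": joint torques, N m; "position": TCP position; "ee_rot": TCP orientation; "force": force on the tool from outside, world axes, zero at the start; "ft_torque": the same for the moment, N m; "width": opening from 0.0 (shut) to 1.0 (fully open); "gripper_force": force on a finger pad.
Only numpy, scipy, OpenCV 4.12 (cv2) and the standard library are available. Lean on these libraries where they do the work, as an engineer would, in place of code of your own. Each camera call takes 0.05 s, during which the arm holds its last target. There are 200 camera calls.

## Task

Tidy the worktop by sorting the five loose things in front: the red and the green capsule go into the bamboo tray, one on each side of the black capsule and standing flat on the tray's floor; the spice jar and the shaker go upright into the blue caddy, one in each bay; the teaspoon goes lengthwise into the steel tray, flat on its floor and right way up. Leave the black capsule and the espresso cup where they are.

Things in the scene. Friction and masses are not known exactly. Their poses are not given: they have to be found in the camera images.
- red_capsule: Red aluminium coffee capsule: a flanged dome standing flange down, flange 37 mm across, 22 mm tall, narrowing upward (32 mm across at 7 mm height, 26 mm at 15 mm, 19 mm at 20 mm); pinched low on the dome it holds well; light (12 g). Loose, to be sorted. Origin: centre of the underside; z up.
- green_capsule: Green aluminium coffee capsule: a flanged dome standing flange down, flange 37 mm across, 22 mm tall, narrowing upward (32 mm across at 7 mm height, 26 mm at 15 mm, 19 mm at 20 mm); pinched low on the dome it holds well; light (12 g). Loose, to be sorted. Origin: centre of the underside; z up.
- spice_jar: Round clear spice jar with a mustard-yellow cap and a paper label, 45 mm across (cap 45 mm, body 42 mm), 107 mm tall, about 0.11 kg. Loose, to be sorted. Origin: centre of the underside; z up.
- shaker: Round shaker with white contents and a pale grey perforated cap, 43 mm across at its widest (28 mm height), tapering to 34 mm at 60 mm height and at the cap, 90 mm tall, about 0.1 kg. Loose, to be sorted. Origin: centre of the underside; z up.
- teaspoon: Steel teaspoon lying flat, bowl up, 132 mm long, 28 mm wide at the bowl, 12 mm tall over all, 20 g. To the fingers it is a solid wedge, about 22 mm wide at its middle, 18 mm towards the handle end, 27 mm at the bowl; grip it at the middle, right down at the surface. Loose, to be sorted. Origin: middle of its length, at the underside; x runs along its length, towards the bowl, z up.
- capsule_tray: Bamboo tray, 100 x 170 mm outside, rim 22 mm high, walls 7 mm, floor 6 mm thick (inside 86 x 156 mm), fixed to the worktop; it already holds the black capsule in its middle, with room for one capsule on either side along its length. (Another tray, far back beside the pod machine, has no part.) Origin: centre of the underside; y along its 170 mm length, z up.
- jar_caddy: Blue open caddy, 88 x 164 mm outside, 28 mm high, walls and floor 5 mm thick, split by a cross wall 5 mm thick into two equal bays, each about 78 x 74 mm inside, their centres at y = +40 and y = -40 mm; one jar stands in each. Fixed. Origin: centre of the underside; y along its 164 mm length, z up.
- spoon_tray: Plain steel tray without divisions, 96 x 176 mm outside (101 x 177 mm over the beaded rim), 20 mm high, walls and floor 4 mm thick (inside 87 x 167 mm at the rim bead), fixed. Origin: centre of the underside; y along its 176 mm length. The three trays stand in a row behind the loose things; 0.1 m behind it a coffee maker and, 70 mm behind, 0.53 m up, a wall cabinet: keep the wrist low.
- black_capsule: Black capsule, same shape as the others, standing in the middle of the bamboo tray (on its floor, within 6 mm of the centre). Loose; stays where it is. Origin: centre of the underside.
- espresso_cup: White striped espresso cup with a handle, about 63 mm across, 90 mm long with the handle, 49 mm tall, standing at the right of the work. Loose bystander; leave it alone. Origin: underside, about the middle of cup and handle together; the handle points to its -y.
There are look-alikes about, which are no part of the job. What is shaped like the shaker but turquoise is not meant.

How it is judged:
At the end, for the whole second after the job is handed in: Capsules upright on the bamboo tray's floor, either side of the black one; jars upright on the caddy floor, one a bay; teaspoon flat, bowl up, in the steel tray, within 0.4 rad of lengthwise, 30 mm of its middle; tilts under 0.2 rad, all at rest; black capsule moved under 20 mm, cup under 25 mm (x of red_capsule in the frame of capsule_tray between -0.032 and 0.032 m and y of red_capsule in the frame of capsule_tray between -0.066 and 0.066 m and z of each of red_capsule, green_capsule in the frame of capsule_tray below 0.012 m and angle between each of red_capsule, green_capsule, spice_jar, shaker, teaspoon, black_capsule, espresso_cup's own z axis and vertical below 0.2 rad and linear speed of each of red_capsule, green_capsule, spice_jar, shaker, teaspoon below 0.02 m/s and x of green_capsule in the frame of capsule_tray between -0.032 and 0.032 m and y of green_capsule in the frame of capsule_tray between -0.066 and 0.066 m and x of spice_jar in the frame of jar_caddy between -0.026 and 0.026 m and y of spice_jar in the frame of jar_caddy between -0.064 and 0.064 m and z of each of spice_jar, shaker in the frame of jar_caddy below 0.011 m and x of shaker in the frame of jar_caddy between -0.026 and 0.026 m and y of shaker in the frame of jar_caddy between -0.064 and 0.064 m and x of teaspoon in the frame of spoon_tray between -0.04 and 0.04 m and y of teaspoon in the frame of spoon_tray between -0.03 and 0.03 m and z of teaspoon in the frame of spoon_tray below 0.011 m and distance of black_capsule from where it was at the start of the episode below 0.02 m and distance of espresso_cup from where it was at the start of the episode below 0.025 m and ((y of red_capsule in the frame of capsule_tray above 0.02 m and y of green_capsule in the frame of capsule_tray below -0.02 m) or (y of green_capsule in the frame of capsule_tray above 0.02 m and y of red_capsule in the frame of capsule_tray below -0.02 m)) and ((y of spice_jar in the frame of jar_caddy above 0.015 m and y of shaker in the frame of jar_caddy below -0.015 m) or (y of shaker in the frame of jar_caddy above 0.015 m and y of spice_jar in the frame of jar_caddy below -0.015 m)) and angle between the x axis of teaspoon and the y axis of spoon_tray, either way round below 0.4 rad); the robot touches nothing.
It fails at once if the espresso cup is pushed more than 40 mm or tipped over (distance of espresso_cup from where it was at the start of the episode above 0.04 m or angle between espresso_cup's own z axis and vertical above 0.5 rad).
It fails at once if the black capsule is pushed more than 30 mm or lifted out (distance of black_capsule from where it was at the start of the episode above 0.03 m).
It also fails if it takes over 141 s, if anything falls off the work surface, if the arm or the gripper's body presses on something with over 40 N, if the wrist force passes 120 N, or if a joint passes its speed limit or range.

## Working session

There is one attempt and no reset: what is moved stays moved. The work goes in short steps, Python scripts to look and compute and a shell command to move; the robot and the scene stay as the last step left them, time stands still between calls to the robot, and variables do not carry over. Pictures are saved under pics/ and viewed, at most 14 in all, crops included, and the job is handed in when it is done.

```bash
mkdir -p pics; ls
cat > h.py <<'E'
import numpy as np,cv2
from cell import *
def snap(n,f):
    im=get_image(n); cv2.imwrite('pics/'+f,im[:,:,::-1]); return im
def ray(n,px,z):
    c=camera_params(n); K=np.array(c['intrinsics']);R=np.array(c['rotation']);e=np.array(c['eye'])
    p=cv2.undistortPoints(np.array(px,float).reshape(-1,1,2),K,np.array(c['dist'])).reshape(-1,2)
    d=np.c_[p,np.ones(len(p))]@R.T
    z=np.broadcast_to(np.array(z,float),len(p))
    return e+d*((z-e[2])/d[:,2])[:,None]
E
python3 - <<'E'
from h import *
snap('scene','s0.png');snap('top','t0.png')
for n in('scene','top'):print(camera_params(n))
print(observe())
E
```

```text
pics
{'intrinsics': array([[428.21401906,   0.        , 276.15430797],
       [  0.        , 428.21401906, 210.10331517],
       [  0.        ,   0.        ,   1.        ]]), 'dist': array([-0.05024777,  0.        ,  0.        ,  0.        ,  0.        ]), 'eye': array([-0.64274705,  0.12439539,  1.00370949]), 'rotation': array([-1.62745301,  1.82428725, -0.81444092])}
{'intrinsics': array([[466.06358217,   0.        , 288.61659704],
       [  0.        , 466.06358217, 212.34667438],
       [  0.        ,   0.        ,   1.        ]]), 'dist': array([-0.0570097,  0.       ,  0.       ,  0.       ,  0.       ]), 'eye': array([0.39197144, 0.00875965, 1.2709114 ]), 'rotation': array([-2.17896272,  2.18006625, -0.05292289])}
{'clock': 0.1, 'joints': array([ 1.21338448,  0.43517795,  0.02499562,  1.57397085, -0.01159763,
        1.13398436, -0.0751058 ]), 'dq': array([-0.00019291, -0.00314627,  0.00213362, -0.00169526, -0.00186955,
       -0.00027335, -0.00058743]), 'joint_efforts': array([ 2.93830803e-03, -6.69127464e+01,  9.87810530e-01, -3.15143430e+01,
       -6.06304477e-02,  3.74901015e-02,  9.50136746e-05]), 'position': array([ 0.15735656, -0.60438572,  0.20432204]), 'ee_rot': array([-3.11479964e+00, -3.98856678e-01,  4.93944327e-04]), 'force': array([-0.30045651, -0.53842615, -0.63413943]), 'ft_torque': array([-0.0126016 , -0.0468468 , -0.04921044]), 'gripper_force': 0.0, 'width': 0.9957188712778919}
```

```bash
sed -i "s/R=np.array(c\['rotation'\])/R=cv2.Rodrigues(np.array(c['rotation']))[0]/" h.py; python3 -c "
from h import *
for n in('scene','top'):print(cv2.Rodrigues(camera_params(n)['rotation'])[0].round(2))
im=cv2.imread('pics/t0.png');cv2.imwrite('pics/t0b.png',cv2.resize(im,(800,600),interpolation=cv2.INTER_CUBIC))"
```

```text
[[-0.11 -0.66  0.75]
 [-0.99  0.08 -0.07]
 [-0.01 -0.75 -0.66]]
[[ 0.   -1.    0.07]
 [-1.    0.    0.02]
 [-0.02 -0.07 -1.  ]]
```

View pics/t0b.png

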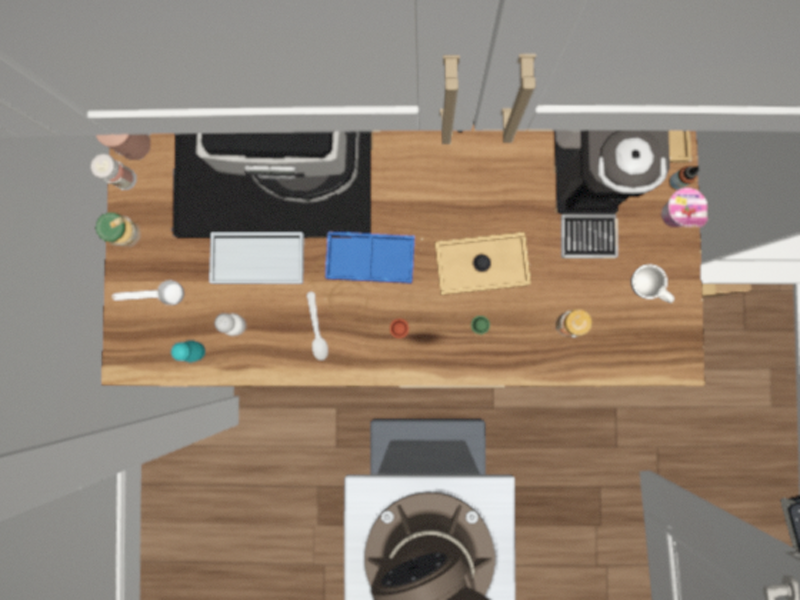

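View pics/s0.png

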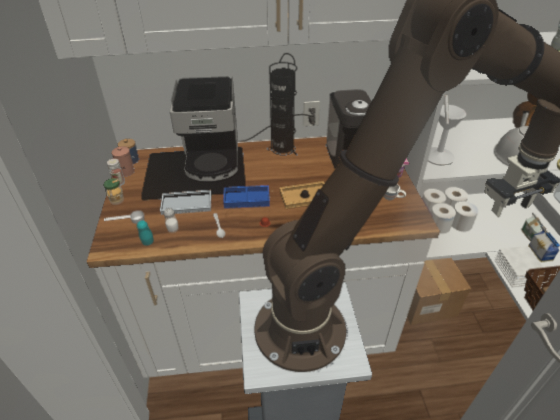

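The top view shows, in 800-wide pixels: red (400,327), green (481,324), jar (578,322), shaker (~230,324), spoon (311,294)–(319,349), black (482,263), and trays at (257,258), (370,258) and (483,263). The scene view matches. I'll zoom in for accuracy.

```bash
python3 -c "
from h import *
im=cv2.imread('pics/t0.png')
for i,x in enumerate((130,280)):cv2.imwrite(f'pics/c{i}.png',cv2.resize(im[155:275,x:x+160],(800,600),interpolation=cv2.INTER_CUBIC))"
```

```text
(no output)
```

View pics/c0.png

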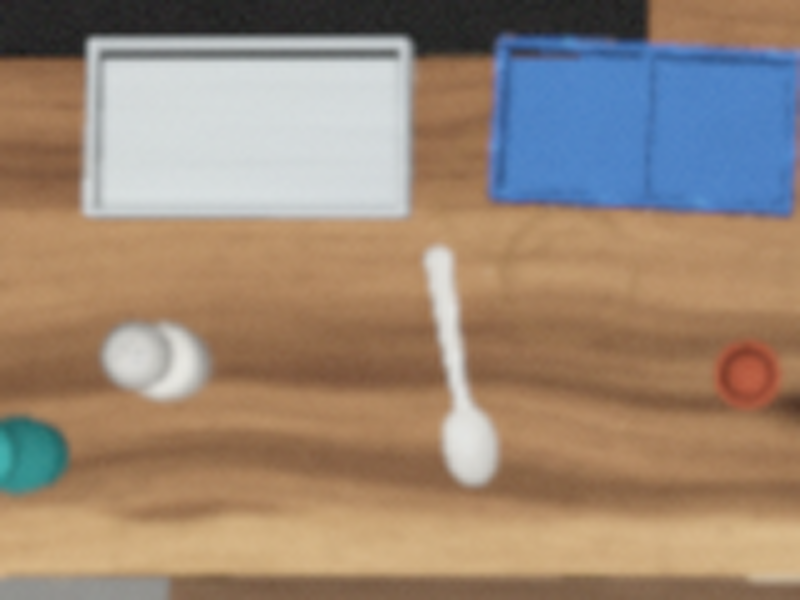

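View pics/c1.png

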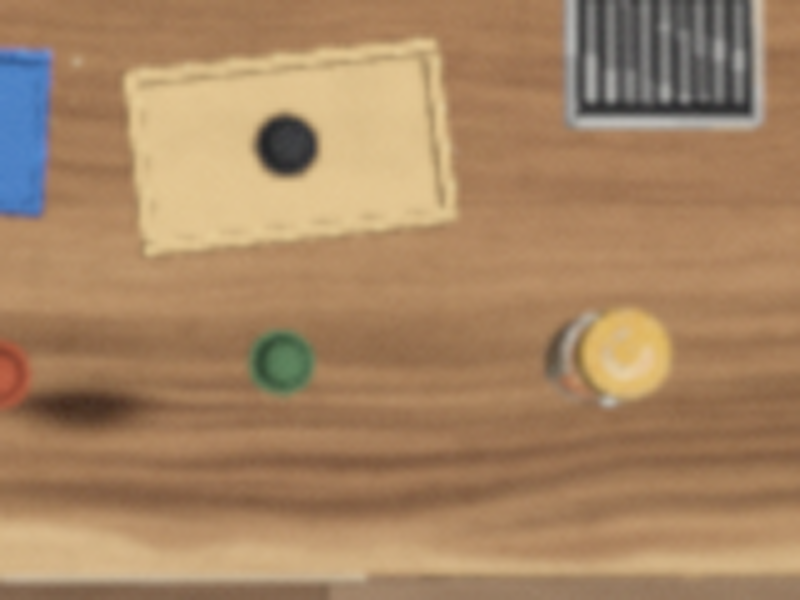

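Crops: red at c0 (748,374), green c1 (282,361), jar cap c1 (626,353), shaker cap c0 (137,356), spoon c0 (437,246)–(473,487), black c1 (287,145). Tray corners are readable.

```bash
cat > m.py <<'E'
from h import *
def P(c,pts,z):
    a=np.array(pts,float); a=(a+.5)/5-.5+[[130,155],[280,155]][c]
    return ray('top',a,z)
E
python3 - <<'E'
from m import *
np.set_printoptions(precision=4,suppress=True)
def tray(n,p):
    c=p.mean(0);l=(p[1]-p[0]+p[2]-p[3])/2
    print(n,c[:2],'len',np.linalg.norm(l),'w',np.linalg.norm(p[3]-p[0]),'yaw of y-axis from world y',np.arctan2(l[0],-l[1]))
tray('steel',P(0,[(88,38),(412,38),(410,217),(84,215)],.02))
tray('blue',np.r_[P(0,[(500,37)],.028),P(1,[(52,50),(43,214)],.028),P(0,[(490,200)],.028)])
tray('bamboo',P(1,[(125,73),(436,40),(457,218),(148,254)],.022))
print('red',P(0,[(748,374)],.005),'green',P(1,[(282,361)],.005),'black',P(1,[(287,145)],.01))
print('jar',P(1,[(626,353)],.107),'shaker',P(0,[(137,356)],.09))
s=P(0,[(437,246),(473,487)],.004);print('spoon',s,s.mean(0),np.linalg.norm(s[0]-s[1]))
from scipy.spatial.transform import Rotation as Q
print(Q.from_rotvec(observe()['ee_rot']).as_matrix())
E
```

```text
steel [0.5633 0.3286] len 0.17898729236396688 w 0.09745279537797857 yaw of y-axis from world y -0.007233550368005823
blue [0.5624 0.1106] len 0.1632910118907461 w 0.0886508768355318 yaw of y-axis from world y -0.04765076800473557
bamboo [ 0.5513 -0.1024] len 0.16819040044010045 w 0.09890336679659811 yaw of y-axis from world y 0.1101007506586178
red [[0.4291 0.0563 0.005 ]] green [[ 0.4361 -0.0979  0.005 ]] black [[ 0.5534 -0.101   0.01  ]]
jar [[ 0.4363 -0.2612  0.107 ]] shaker [[0.4358 0.3661 0.09  ]]
spoon [[0.4992 0.2269 0.004 ]
 [0.3677 0.206  0.004 ]] [0.4335 0.2164 0.004 ] 0.1332333922997882
[[ 0.9677  0.252  -0.0005]
 [ 0.252  -0.9677  0.0013]
 [-0.0001 -0.0014 -1.    ]]
```

```bash
cat > plan.py <<'E'
import sys,numpy as np
from cell import observe
from scipy.spatial.transform import Rotation as Q
def plan(x,y,z,yaw,n,o=None):
    o=o or observe(); R0=Q.from_rotvec(o['ee_rot']); p0=np.array(o['position'])
    Rt=Q.from_euler('z',yaw)*Q.from_euler('x',np.pi)
    r=(R0.inv()*Rt).as_rotvec()/n
    S=sum(Q.from_rotvec(r*k).as_matrix() for k in range(n))
    p=np.linalg.solve(S,R0.inv().apply(np.array([x,y,z])-p0))
    return p.round(4),r.round(4)
if __name__=='__main__':
    a=list(map(float,sys.argv[1:])); 
    o=observe();print(o['clock'],np.round(o['position'],4),Q.from_rotvec(o['ee_rot']).as_euler('ZYX').round(4),round(o['width']*.0918,4),o['gripper_force'],np.round(o['force'],1))
    print(*plan(*a[:4],int(a[4])))
E
python3 plan.py .4291 .0563 .11 1.68 18
```

```text
0.1 [ 0.1574 -0.6044  0.2043] [ 2.5470e-01  1.0000e-04 -3.1402e+00] 0.0914 0.0 [-0.3 -0.5 -0.6]
[ 0.0419 -0.0108  0.0053] [-0.0001 -0.     -0.0792]
```

```bash
python3 -m pendant '[0.042,-0.011,0,0,0,-0.079,0.06,0.042,-0.011,0,0,0,-0.079,0.06,0.042,-0.011,0,0,0,-0.079,0.06,0.042,-0.011,0,0,0,-0.079,0.06,0.042,-0.011,0,0,0,-0.079,0.06,0.042,-0.011,0,0,0,-0.079,0.06,0.042,-0.011,0,0,0,-0.079,0.06,0.042,-0.011,0,0,0,-0.079,0.06,0.042,-0.011,0,0,0,-0.079,0.06,0.042,-0.011,0,0,0,-0.079,0.06]' 15; python3 plan.py .4291 .0563 .06 1.68 8
```

```text
clock: 1.35
position: [0.4319, -0.281, 0.2047]
ee_rot: [-2.72, -1.571, 0.0]
force: [0.3, 0.1, -0.1]
width: 0.65
gripper_force: 0.0
1.35 [ 0.4319 -0.281   0.2047] [ 1.0475 -0.     -3.1412] 0.0597 0.0 [ 0.3  0.1 -0.1]
[ 0.0415 -0.0108  0.0181] [-0.     -0.     -0.0791]
```

```bash
python3 -m pendant '[0.0415,-0.011,0,0,0,-0.079,0.06,0.0415,-0.011,0,0,0,-0.079,0.06,0.0415,-0.011,0.02,0,0,-0.079,0.06,0.0415,-0.011,0.025,0,0,-0.079,0.06,0.0415,-0.011,0.025,0,0,-0.079,0.06,0.0415,-0.011,0.025,0,0,-0.079,0.06,0.0415,-0.011,0.025,0,0,-0.079,0.06,0.0415,-0.011,0.025,0,0,-0.079,0.06,0,0,0,0,0,0,0.06,0,0,0,0,0,0,0.06]'; python3 plan.py .4291 .0563 .016 1.68 3; python3 -c "
from h import *
im=snap('top','t1.png');im=cv2.imread('pics/t1.png');cv2.imwrite('pics/c2.png',cv2.resize(im[185:275,220:340],(800,600),interpolation=cv2.INTER_CUBIC))
im=snap('scene','s1.png');im=cv2.imread('pics/s1.png');cv2.imwrite('pics/c3.png',cv2.resize(im[160:250,220:340],(800,600),interpolation=cv2.INTER_CUBIC))"
```

```text
clock: 2.6
position: [0.4284, 0.0549, 0.0601]
ee_rot: [2.101, 2.335, -0.001]
force: [0.2, -0.1, -0.4]
width: 0.655
gripper_force: 0.0
2.6 [0.4284 0.0549 0.0601] [ 1.6762e+00  4.0000e-04 -3.1412e+00] 0.0601 0.0 [ 0.2 -0.1 -0.4]
[0.0004 0.0003 0.0147] [-0.0001  0.0001 -0.0013]
```

View pics/c3.png

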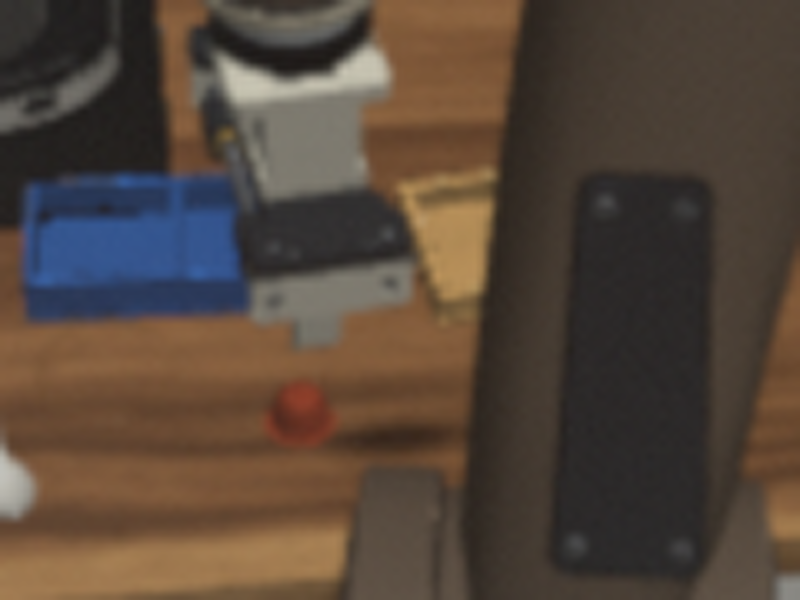

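The crop shows the gripper finger (315,330) above the red capsule (300,410), in line with it. Descend and grip.

```bash
python3 -m pendant '[0.0012,0.0007,0.015,0,0,0,0.06,0,0,0.015,0,0,0,0.06,0,0,0.014,0,0,0,0.06,0,0,0,0,0,0,0.06,0,0,0,0,0,0,0.02,0,0,0,0,0,0,0.02,0,0,0,0,0,0,0.02,0,0,0,0,0,0,0.02,0,0,0,0,0,0,0.02]' 15; python3 plan.py .5464 -.0577 .07 1.68 5
```

```text
clock: 3.82
position: [0.4289, 0.0566, 0.0161]
ee_rot: [2.101, 2.336, 0.0]
force: [0.4, 0.4, 0.5]
width: 0.227
gripper_force: 0.0
3.825 [0.4289 0.0566 0.0161] [1.6766e+00 1.0000e-04 3.1413e+00] 0.0208 0.0 [0.4 0.4 0.5]
[-0.0252  0.0209 -0.0108] [ 0.      0.     -0.0007]
```

```bash
python3 -m pendant '[0,0,0,0,0,0,0.06,0,0,0,0,0,0,0.06,0,0,-0.03,0,0,0,0.06,0,0,-0.05,0,0,0,0.06,0,0,0,0,0,0,0.06]' 15; python3 -c "
from h import *
snap('scene','s2.png');im=cv2.imread('pics/s2.png');cv2.imwrite('pics/c4.png',cv2.resize(im[160:250,220:340],(800,600),interpolation=cv2.INTER_CUBIC))"; python3 plan.py .4291 .0563 .016 1.68 3
```

```text
clock: 4.45
position: [0.4311, 0.0573, 0.0989]
ee_rot: [2.098, 2.333, 0.007]
force: [-0.2, 0.4, -0.4]
width: 0.648
gripper_force: 0.0
4.5 [0.43   0.0567 0.0973] [1.6761e+00 3.0000e-04 3.1382e+00] 0.0595 0.0 [-0.5 -0.7 -0.5]
[-0.0001 -0.0004  0.0271] [ 0.0011  0.0001 -0.0013]
```

View pics/c4.png

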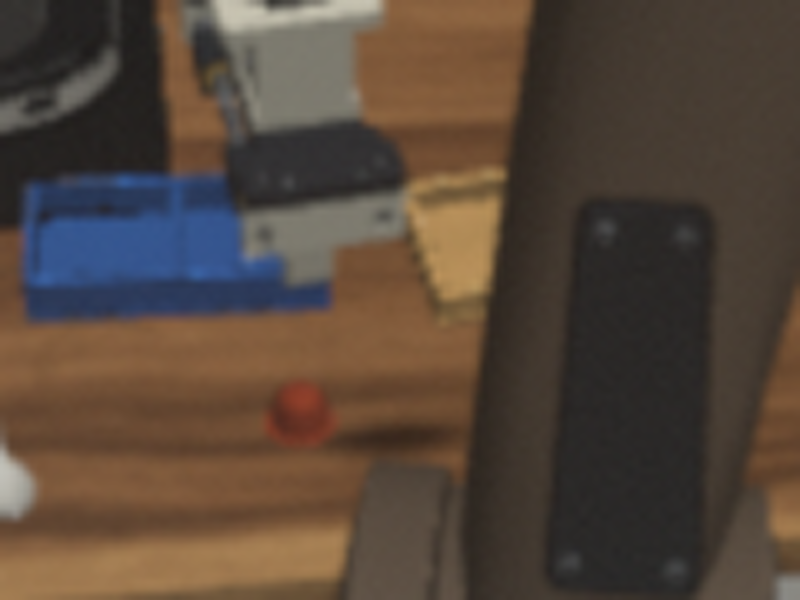

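The red capsule at (300,410) has not moved and the gripper closed on nothing. Check where the fingertip should appear against where it does.

```bash
cat >> h.py <<'E'
def proj(n,p):
    c=camera_params(n);R=cv2.Rodrigues(np.array(c['rotation']))[0];e=np.array(c['eye'])
    return cv2.projectPoints(np.array(p,float).reshape(-1,1,3),cv2.Rodrigues(R.T)[0],-R.T@e,np.array(c['intrinsics']),np.array(c['dist']))[0].reshape(-1,2)
E
python3 -c "
from h import *
f=lambda p:((proj('scene',p)-[220,160]+.5)*800/120-.5).round()
print(f([[.43,.0567,.0863],[.40,.0567,.0863],[.381,.0567,.0863],[.4291,.0563,0],[.4291,.0563,.022]]))
print(ray('scene',[[220+302/6.667,160+383/6.667]],.022),ray('scene',[[220+300/6.667,160+440/6.667]],0))
im=cv2.imread('pics/s2.png');cv2.imwrite('pics/c5.png',cv2.resize(im[140:240,200:340],(800,571),interpolation=cv2.INTER_CUBIC))
im=cv2.imread('pics/t1.png');cv2.imwrite('pics/c5.png',cv2.resize(im[170:260,220:340],(800,600),interpolation=cv2.INTER_CUBIC))
"
```

```text
[[297. 297.]
 [302. 336.]
 [306. 362.]
 [303. 425.]
 [302. 394.]]
[[0.43472583 0.05414233 0.022     ]] [[0.41588923 0.05747761 0.        ]]
```

View pics/c5.png

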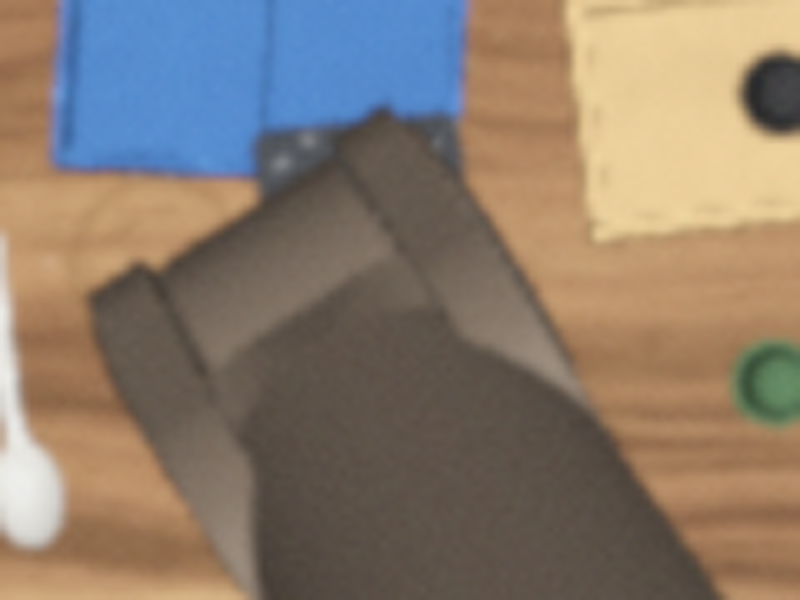

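The top crop shows the gripper body's far edge from (262,135) to (455,120). In the scene view the fingertip appears at row 283, where 336–362 is expected. I'll quantify the tool offset.

```bash
python3 -c "
from h import *
from scipy.spatial.transform import Rotation as Q
g=[[220+262/6.667,170+135/6.667],[220+455/6.667,170+120/6.667]]
for z in(.115,.15,.18):print(z,ray('top',g,z).round(4))
# scene s2: near finger back bottom at (305,285) for candidate z
h=[[220+305/6.667,160+285/6.667]]
for z in(.086,.1,.12,.13):print(z,ray('scene',h,z).round(4))
o=observe();print(o['joints'].round(3),o['clock'])
"
```

```text
0.115 [[0.5236 0.102  0.115 ]
 [0.5291 0.0297 0.115 ]]
0.15 [[0.5196 0.0992 0.15  ]
 [0.525  0.0291 0.15  ]]
0.18 [[0.5162 0.0968 0.18  ]
 [0.5214 0.0286 0.18  ]]
0.086 [[0.4363 0.0507 0.086 ]]
0.1 [[0.4199 0.0519 0.1   ]]
0.12 [[0.3963 0.0535 0.12  ]]
0.13 [[0.3846 0.0543 0.13  ]]
[ 0.22   0.324 -0.577  2.117  0.256  0.763 -0.414] 4.5
```

```bash
python3 -m pendant '[0,0,0.027,0,0,0,0.06,0,0,0.027,0,0,0,0.06,0,0,0.027,0,0,0,0.06,0,0,0,0,0,0,0.06]' 15; python3 -c "
from h import *
snap('scene','s3.png');im=cv2.imread('pics/s3.png');cv2.imwrite('pics/c6.png',cv2.resize(im[160:250,220:340],(800,600),interpolation=cv2.INTER_CUBIC))"
```

```text
clock: 5.0
position: [0.4265, 0.0563, 0.013]
ee_rot: [-2.098, -2.334, 0.006]
force: [0.8, 0.3, 0.5]
width: 0.655
gripper_force: 0.0
```

View pics/c6.png

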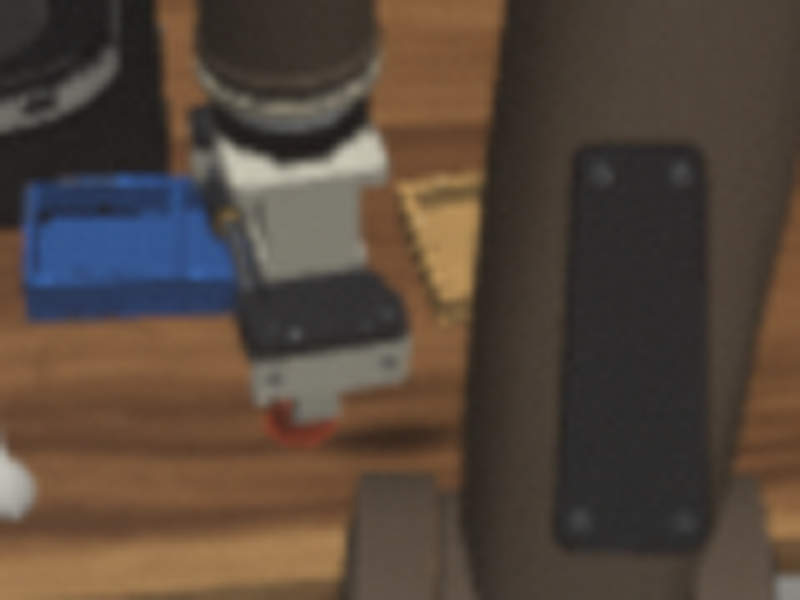

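The finger (ends at row 418) overlaps only the top of the capsule (base at 443), so the real tips sit well above the reading. I'll lower in guarded steps.

```bash
python3 -m pendant '[0,0.0015,0.003,0,0,0,0.06,0,0,0,0,0,0,0.06]'|egrep 'pos|^force'; python3 -m pendant '[0,0,0.004,0,0,0,0.06,0,0,0,0,0,0,0.06]'|egrep 'pos|^force';python3 -m pendant '[0,0,0.004,0,0,0,0.06,0,0,0,0,0,0,0.06]'|egrep 'pos|^force'
```

```text
position: [0.431, 0.0568, 0.0126]
force: [-0.6, -1.0, 0.3]
position: [0.4303, 0.0567, 0.008]
force: [-0.4, 0.2, -0.0]
position: [0.4301, 0.0567, 0.0037]
force: [-0.7, 1.2, -0.1]
```

```bash
for i in 1 2 3 4; do :; done; python3 -m pendant '[0,-0.001,0.005,0,0,0,0.06,0,0,0,0,0,0,0.06]'|egrep 'pos|^force'; python3 -m pendant '[0,0,0.005,0,0,0,0.06,0,0,0,0,0,0,0.06]'|egrep 'pos|^force';python3 -m pendant '[0,0,0.003,0,0,0,0.06,0,0,0,0,0,0,0.06]'|egrep 'pos|^force'; python3 -c "
from h import *
snap('scene','s4.png');im=cv2.imread('pics/s4.png');cv2.imwrite('pics/c7.png',cv2.resize(im[160:250,220:340],(800,600),interpolation=cv2.INTER_CUBIC))"
```

```text
position: [0.4289, 0.0566, -0.0014]
force: [-0.3, -0.5, -0.6]
position: [0.4291, 0.0567, -0.0063]
force: [-0.8, -0.1, 0.6]
position: [0.4292, 0.0567, -0.0092]
force: [0.0, -0.6, -0.2]
```

View pics/c7.png

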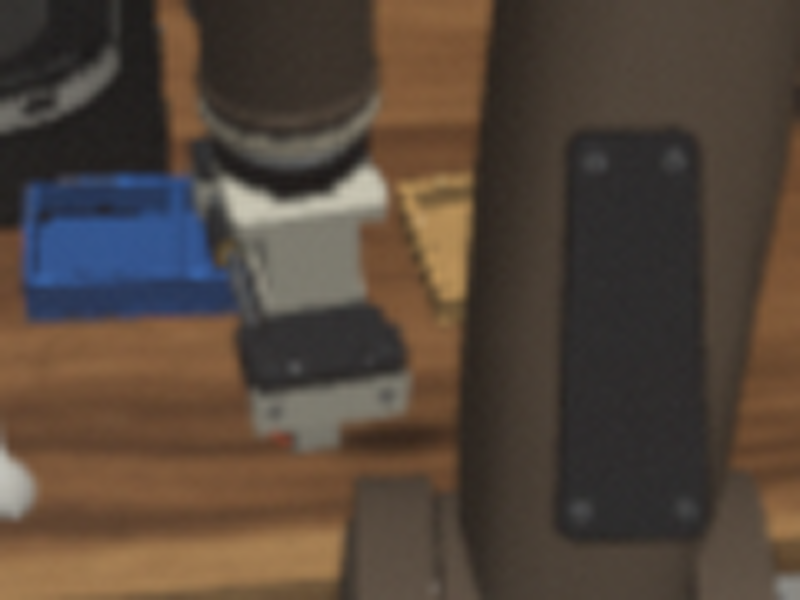

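The tip is now at row ~450, and the table at that x projects to ~487, so roughly 20 mm remain. I'll keep lowering with force checks.

```bash
python3 -m pendant '[0,0,0.005,0,0,0,0.06,0,0,0,0,0,0,0.06]'|egrep 'pos|^force'; python3 -m pendant '[0,0,0.003,0,0,0,0.06,0,0,0,0,0,0,0.06]'|egrep 'pos|^force';python3 -m pendant '[0,0,0.002,0,0,0,0.06,0,0,0,0,0,0,0.06]'|egrep 'pos|^force'; python3 -m pendant '[0,0,0,0,0,0,0.015,0,0,0,0,0,0,0.015,0,0,0,0,0,0,0.015,0,0,0,0,0,0,0.015,0,0,0,0,0,0,0.015]' 5
```

```text
position: [0.4291, 0.0566, -0.0143]
force: [0.7, -0.2, -0.2]
position: [0.4292, 0.0567, -0.0172]
force: [-0.0, 0.6, 0.6]
position: [0.4293, 0.0567, -0.0191]
force: [0.1, 1.0, -0.1]
clock: 7.98
position: [0.4293, 0.0567, -0.019]
ee_rot: [2.101, 2.336, -0.0]
force: [-0.4, -0.3, 1.0]
width: 0.368
gripper_force: 4.7
```

Gripped at 34 mm, so the true tool sits about 35 mm above the z reading. Lift and carry to the bamboo tray.

```bash
python3 -m pendant '[0,0,0,0,0,0,0.015,0,0,0,0,0,0,0.015,0,0,-0.01,0,0,0,0.015,0,0,-0.02,0,0,0,0.015,0,0,-0.025,0,0,0,0.015,0,0,0,0,0,0,0.015]' 12; python3 plan.py .5464 -.0577 .035 1.68 5
```

```text
clock: 8.72
position: [0.4307, 0.057, 0.0378]
ee_rot: [2.1, 2.334, 0.004]
force: [-0.5, -0.6, -0.0]
width: 0.366
gripper_force: 11.2
8.725 [0.4307 0.057  0.0378] [ 1.6764e+00 -1.0000e-04  3.1381e+00] 0.0336 11.21914671646664 [-0.5 -0.6 -0. ]
[-0.0253  0.0206  0.0006] [ 0.0007 -0.     -0.0007]
```

```bash
python3 -m pendant '[-0.025,0.0207,0,0,0,0,0.015,-0.025,0.0207,0,0,0,0,0.015,-0.025,0.0207,0,0,0,0,0.015,-0.025,0.0207,0,0,0,0,0.015,-0.025,0.0207,0,0,0,0,0.015,0,0,0,0,0,0,0.015,0,0,0,0,0,0,0.015,0,0,0,0,0,0,0.015]' ; python3 plan.py .5464 -.0577 -.012 1.68 3;  python3 -c "
from h import *
im=snap('top','t2.png');snap('scene','s5.png');im=cv2.imread('pics/s5.png');cv2.imwrite('pics/c8.png',cv2.resize(im[150:240,240:360],(800,600),interpolation=cv2.INTER_CUBIC))"
```

```text
clock: 9.72
position: [0.5446, -0.0557, 0.0358]
ee_rot: [-2.098, -2.337, 0.001]
force: [0.1, 0.5, -0.6]
width: 0.365
gripper_force: 11.2
9.725 [ 0.5446 -0.0557  0.0358] [ 1.6782e+00 -3.0000e-04 -3.1408e+00] 0.0335 11.219436822866555 [ 0.1  0.5 -0.6]
[-0.0007  0.0005  0.0159] [-0.0003 -0.0001 -0.0006]
```

View pics/c8.png

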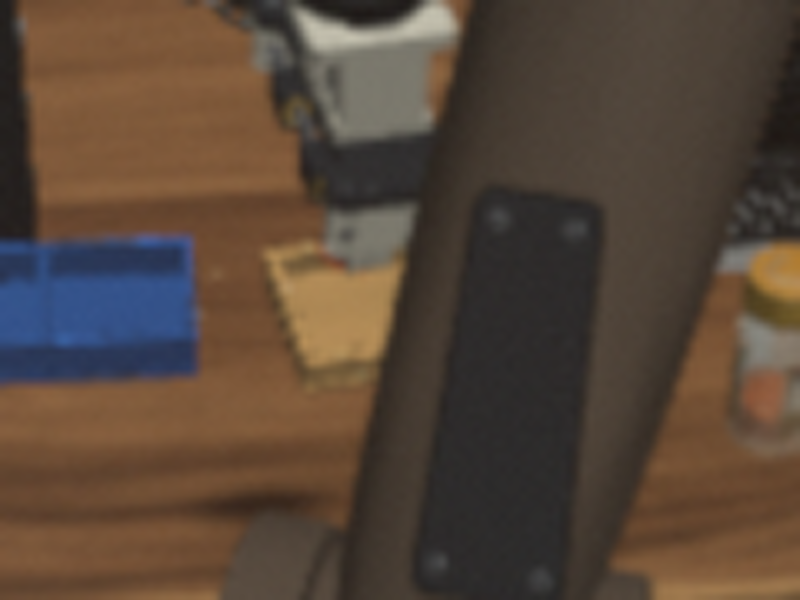

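The red capsule (333,262) is held above the tray's left part. Lower it.

```bash
python3 -m pendant '[-0.002,0.0015,0.016,0,0,0,0.015,0,0,0.016,0,0,0,0.015,0,0,0.012,0,0,0,0.015,0,0,0,0,0,0,0.015]'; python3 -m pendant '[0,0,0.002,0,0,0,0.015,0,0,0.002,0,0,0,0.015,0,0,0,0,0,0,0.015]';python3 plan.py .5464 -.0577 -.0125 1.68 1
```

```text
clock: 10.32
position: [0.5461, -0.0584, -0.0095]
ee_rot: [-2.099, -2.335, 0.003]
force: [-0.1, 0.5, -0.7]
width: 0.366
gripper_force: 11.2
clock: 10.7
position: [0.5473, -0.0586, -0.0118]
ee_rot: [2.101, 2.336, 0.0]
force: [1.0, 0.1, 0.0]
width: 0.365
gripper_force: 11.2
10.7 [ 0.5473 -0.0586 -0.0118] [1.6767e+00 2.0000e-04 3.1413e+00] 0.0335 11.219429065240547 [1.  0.1 0. ]
[ 0.0009 -0.0008  0.0007] [ 0.0003  0.0002 -0.0033]
```

```bash
python3 -m pendant '[0,0,0,0,0,0,0.041,0,0,0,0,0,0,0.041,0,0,0,0,0,0,0.041,0,0,-0.01,0,0,0,0.041,0,0,-0.025,0,0,0,0.041,0,0,-0.025,0,0,0,0.06,0,0,0,0,0,0,0.06]'; python3 plan.py .4361 -.0979 .03 1.68 5
```

```text
clock: 11.58
position: [0.5488, -0.0584, 0.0503]
ee_rot: [2.099, 2.333, 0.004]
force: [-0.3, -0.3, -0.6]
width: 0.615
gripper_force: 0.0
11.575 [ 0.5488 -0.0584  0.0503] [1.6766e+00 7.0000e-04 3.1377e+00] 0.0565 0.0 [-0.3 -0.3 -0.6]
[-0.0054 -0.0233  0.004 ] [ 0.0008  0.0001 -0.0007]
```

```bash
python3 -m pendant '[-0.0055,-0.0233,0,0,0,0,0.06,-0.0055,-0.0233,0,0,0,0,0.06,-0.0055,-0.0233,0,0,0,0,0.06,-0.0055,-0.0233,0,0,0,0,0.06,-0.0055,-0.0233,0.01,0,0,0,0.06,0,0,0.02,0,0,0,0.06,0,0,0.01,0,0,0,0.06,0,0,0,0,0,0,0.06,0,0,0,0,0,0,0.06]'; python3 plan.py .4361 -.0979 -.019 1.68 2
```

```text
clock: 12.7
position: [0.4347, -0.0979, 0.0083]
ee_rot: [2.1, 2.336, 0.001]
force: [-0.1, 0.6, 0.1]
width: 0.652
gripper_force: 0.0
12.7 [ 0.4347 -0.0979  0.0083] [ 1.6772 -0.      3.1411] 0.0598 0.0 [-0.1  0.6  0.1]
[-0.0001  0.0007  0.0137] [ 0.0002 -0.     -0.0014]
```

```bash
python3 -m pendant '[0,0.0012,0.013,0,0,0,0.06,0,0,0.014,0,0,0,0.06,0,0,0,0,0,0,0.06,0,0,0,0,0,0,0.015,0,0,0,0,0,0,0.015,0,0,0,0,0,0,0.015,0,0,0,0,0,0,0.015,0,0,0,0,0,0,0.015]' 12; python3 -m pendant '[0,0,-0.01,0,0,0,0.015,0,0,-0.02,0,0,0,0.015,0,0,-0.025,0,0,0,0.015,0,0,0,0,0,0,0.015]' ;python3 plan.py .5562 -.1471 .035 1.68 5
```

```text
clock: 13.7
position: [0.4355, -0.0981, -0.0189]
ee_rot: [2.101, 2.336, 0.0]
force: [0.3, -0.9, -0.0]
width: 0.364
gripper_force: 11.4
clock: 14.2
position: [0.4367, -0.0983, 0.0378]
ee_rot: [2.099, 2.333, 0.003]
force: [-0.7, -0.7, -0.1]
width: 0.358
gripper_force: 11.3
14.2 [ 0.4367 -0.0983  0.0378] [1.6763e+00 1.1000e-03 3.1383e+00] 0.0329 11.276455563493073 [-0.7 -0.7 -0.1]
[-0.0123  0.0227  0.0006] [ 0.0006  0.0002 -0.0007]
```

```bash
python3 -m pendant '[-0.0125,0.0228,0,0,0,0,0.015,-0.0125,0.0228,0,0,0,0,0.015,-0.0125,0.0228,0,0,0,0,0.015,-0.0125,0.0228,0,0,0,0,0.015,-0.0125,0.0228,0,0,0,0,0.015,0,0,0,0,0,0,0.015,0,0,0,0,0,0,0.015,0,0,0,0,0,0,0.015]' ; python3 plan.py .5562 -.1471 -.012 1.68 3
```

```text
clock: 15.2
position: [0.5544, -0.1477, 0.0358]
ee_rot: [-2.1, -2.336, 0.001]
force: [1.0, -0.3, 1.0]
width: 0.365
gripper_force: 11.3
15.2 [ 0.5544 -0.1477  0.0358] [ 1.6772e+00 -2.0000e-04 -3.1405e+00] 0.0335 11.276924433950626 [ 1.  -0.3  1. ]
[0.0001 0.0006 0.0159] [-0.0004 -0.0001 -0.0009]
```

```bash
python3 -m pendant '[0,0.0015,0.016,0,0,0,0.015,0,0,0.016,0,0,0,0.015,0,0,0.012,0,0,0,0.015,0,0,0.004,0,0,0,0.015,0,0,0,0,0,0,0.015]'; python3 -m pendant '[0,0,0,0,0,0,0.041,0,0,0,0,0,0,0.041,0,0,0,0,0,0,0.041,0,0,-0.01,0,0,0,0.041,0,0,-0.025,0,0,0,0.041,0,0,-0.035,0,0,0,0.0918,0,0,-0.04,0,0,0,0.0918,0,0,0,0,0,0,0.0918]';python3 plan.py .4363 -.2612 .10 1.5708 4
```

```text
clock: 15.82
position: [0.5566, -0.1478, -0.0123]
ee_rot: [-2.1, -2.336, 0.001]
force: [-0.4, 0.3, 0.5]
width: 0.361
gripper_force: 11.3
clock: 16.82
position: [0.5593, -0.1481, 0.1019]
ee_rot: [2.097, 2.332, 0.005]
force: [0.6, 0.6, -0.5]
width: 0.724
gripper_force: 0.0
16.825 [ 0.5593 -0.1481  0.1019] [1.6766e+00 2.0000e-03 3.1355e+00] 0.0665 0.0 [ 0.6  0.6 -0.5]
[-0.0262 -0.0326  0.0004] [0.0015 0.0004 0.0265]
```

```bash
python3 -m pendant '[-0.0275,-0.0325,0,0,0,0.0265,0.0918,-0.0275,-0.0325,0,0,0,0.0265,0.0918,-0.0275,-0.0325,0,0,0,0.0265,0.0918,-0.0275,-0.0325,0,0,0,0.0265,0.0918,0,0,0,0,0,0,0.0918,0,0,0,0,0,0,0.0918,0,0,0,0,0,0,0.0918]'; python3 plan.py .4363 -.2612 .044 1.5708 4
python3 -c "
from h import *
snap('scene','s6.png');im=cv2.imread('pics/s6.png');cv2.imwrite('pics/c9.png',cv2.resize(im[130:250,300:460],(800,600),interpolation=cv2.INTER_CUBIC))"
```

```text
clock: 17.7
position: [0.4354, -0.2652, 0.098]
ee_rot: [2.219, 2.224, 0.001]
force: [-0.4, 1.0, 0.1]
width: 0.999
gripper_force: 0.0
17.7 [ 0.4354 -0.2652  0.098 ] [ 1.5727e+00 -4.0000e-04  3.1410e+00] 0.0917 0.0 [-0.4  1.   0.1]
[0.001  0.0002 0.0135] [ 0.0001 -0.0001  0.0005]
```

View pics/c9.png

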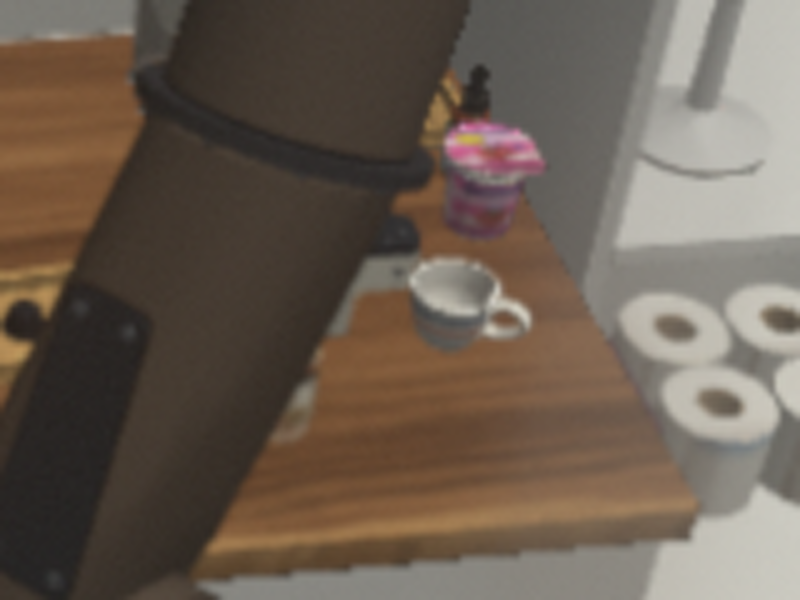

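The arm hides most of the jar (bottom at (295,420)). The cup (455,300) is clear. Descend with force checks.

```bash
python3 -m pendant '[0.004,0.001,0.014,0,0,0,0.0918,0,0,0.014,0,0,0,0.0918,0,0,0,0,0,0,0.0918]'|egrep 'pos|^force'; python3 -m pendant '[0,0,0.006,0,0,0,0.0918,0,0,0.006,0,0,0,0.0918,0,0,0,0,0,0,0.0918]'|egrep 'pos|^force'; python3 -m pendant '[0,0,0.006,0,0,0,0.0918,0,0,0.006,0,0,0,0.0918,0,0,0,0,0,0,0.0918]'|egrep 'pos|^force'; python3 -m pendant '[0,0,0,0,0,0,0.03,0,0,0,0,0,0,0.03,0,0,0,0,0,0,0.03,0,0,0,0,0,0,0.03,0,0,0,0,0,0,0.03]' 15
```

```text
position: [0.4345, -0.2615, 0.0683]
force: [-0.4, 0.3, 0.1]
position: [0.4352, -0.2623, 0.0577]
force: [1.3, -1.0, 0.4]
position: [0.4351, -0.2621, 0.0455]
force: [-0.2, 0.2, 0.2]
clock: 19.5
position: [0.4356, -0.2623, 0.0461]
ee_rot: [2.221, 2.221, 0.0]
force: [-0.9, -0.6, 0.8]
width: 0.507
gripper_force: 0.2
```

```bash
python3 -m pendant '[0,0,0,0,0,0,0.03,0,0,0,0,0,0,0.03,0,0,-0.01,0,0,0,0.03,0,0,-0.03,0,0,0,0.03,0,0,-0.035,0,0,0,0.03,0,0,0,0,0,0,0.03]' 20; python3 plan.py .5605 .0706 .11 1.523 10
```

```text
clock: 20.25
position: [0.4372, -0.2629, 0.1239]
ee_rot: [2.218, 2.218, 0.002]
force: [0.3, -0.4, -1.2]
width: 0.482
gripper_force: 20.0
20.25 [ 0.4372 -0.2629  0.1239] [1.5706e+00 2.5000e-03 3.1373e+00] 0.0443 19.95923417096492 [ 0.3 -0.4 -1.2]
[0.0336 0.0116 0.0014] [0.0004 0.0002 0.0048]
```

```bash
python3 -m pendant '[0.0336,0.0117,0,0,0,0.005,0.03,0.0336,0.0117,0,0,0,0.005,0.03,0.0336,0.0117,0,0,0,0.005,0.03,0.0336,0.0117,0,0,0,0.005,0.03,0.0336,0.0117,0,0,0,0.005,0.03,0.0336,0.0117,0,0,0,0.005,0.03,0.0336,0.0117,0,0,0,0.005,0.03,0.0336,0.0117,0,0,0,0.005,0.03,0.0336,0.0117,0,0,0,0.005,0.03,0.0336,0.0117,0,0,0,0.005,0.03]' ; python3 -m pendant '[0,0,0,0,0,0,0.03,0,0,0,0,0,0,0.03,0,0,0,0,0,0,0.03]'; python3 plan.py .5605 .0706 .051 1.523 5
```

```text
clock: 21.5
position: [0.5598, 0.0718, 0.1202]
ee_rot: [-2.276, -2.164, 0.002]
force: [0.1, -0.7, -0.8]
width: 0.481
gripper_force: 20.0
clock: 21.88
position: [0.5596, 0.0695, 0.1206]
ee_rot: [2.278, 2.163, -0.002]
force: [-0.2, -0.1, -1.7]
width: 0.479
gripper_force: 20.0
21.875 [0.5596 0.0695 0.1206] [ 1.5192e+00  1.0000e-03 -3.1408e+00] 0.044 19.959426411660388 [-0.2 -0.1 -1.7]
[0.0002 0.0002 0.0139] [-0.0002  0.0002 -0.0008]
```

```bash
python3 -m pendant '[0.001,0.001,0.022,0,0,0,0.03,0,0,0.022,0,0,0,0.03,0,0,0.018,0,0,0,0.03,0,0,0,0,0,0,0.03,0,0,0,0,0,0,0.03]'|egrep 'pos|^force'; python3 -m pendant '[0,0,0.003,0,0,0,0.03,0,0,0.003,0,0,0,0.03,0,0,0,0,0,0,0.03]'|egrep 'pos|^force';  python3 -m pendant '[0,0,0.0015,0,0,0,0.03,0,0,0,0,0,0,0.03]'|egrep 'pos|^force'
```

```text
position: [0.5615, 0.0719, 0.0596]
force: [-0.1, 0.1, -1.6]
position: [0.561, 0.0719, 0.0529]
force: [-0.0, 0.3, -1.2]
position: [0.561, 0.0719, 0.0514]
force: [0.6, 0.1, -0.9]
```

Release and go to the shaker.

```bash
python3 -m pendant '[0,0,0.001,0,0,0,0.03,0,0,0,0,0,0,0.07,0,0,0,0,0,0,0.07,0,0,0,0,0,0,0.07,0,0,-0.02,0,0,0,0.07,0,0,-0.04,0,0,0,0.07,0,0,-0.02,0,0,0,0.07,0,0,0,0,0,0,0.07]'; python3 plan.py .4358 .3661 .12 1.5708 9
```

```text
clock: 24.12
position: [0.5621, 0.0722, 0.132]
ee_rot: [2.275, 2.164, 0.004]
force: [-0.3, -0.8, 0.5]
width: 0.76
gripper_force: 0.0
24.125 [0.5621 0.0722 0.132 ] [ 1.5205e+00 -5.0000e-04  3.1385e+00] 0.0698 0.0 [-0.3 -0.8  0.5]
[ 0.0323 -0.0149  0.0013] [ 0.0003 -0.     -0.0056]
```

```bash
python3 -m pendant '[0.0323,-0.0149,0,0,0,-0.0056,0.07,0.0323,-0.0149,0,0,0,-0.0056,0.07,0.0323,-0.0149,0,0,0,-0.0056,0.07,0.0323,-0.0149,0,0,0,-0.0056,0.07,0.0323,-0.0149,0,0,0,-0.0056,0.07,0.0323,-0.0149,0.01,0,0,-0.0056,0.07,0.0323,-0.0149,0.02,0,0,-0.0056,0.07,0.0323,-0.0149,0.02,0,0,-0.0056,0.07,0.0323,-0.0149,0,0,0,-0.0056,0.07,0,0,0,0,0,0,0.07]'|egrep 'pos|^force'; python3 -m pendant '[0,0,0,0,0,0,0.07,0,0,0,0,0,0,0.07]' |egrep 'pos|^force'; python3 plan.py .4358 .3661 .03 1.5708 3
python3 -c "
from h import *
snap('top','t3.png');im=cv2.imread('pics/t3.png');cv2.imwrite('pics/c10.png',cv2.resize(im[140:290,120:420],(800,400),interpolation=cv2.INTER_CUBIC))
snap('scene','s7.png')"
```

```text
position: [0.4323, 0.369, 0.0794]
force: [-0.2, 0.6, 0.9]
position: [0.4358, 0.3647, 0.0801]
force: [0.5, 0.3, -0.2]
25.625 [0.4358 0.3647 0.0801] [ 1.5692e+00  1.1000e-03 -3.1415e+00] 0.0706 0.0 [ 0.5  0.3 -0.2]
[ 0.0005 -0.      0.0167] [-0.      0.0004 -0.0005]
```

View pics/c10.png

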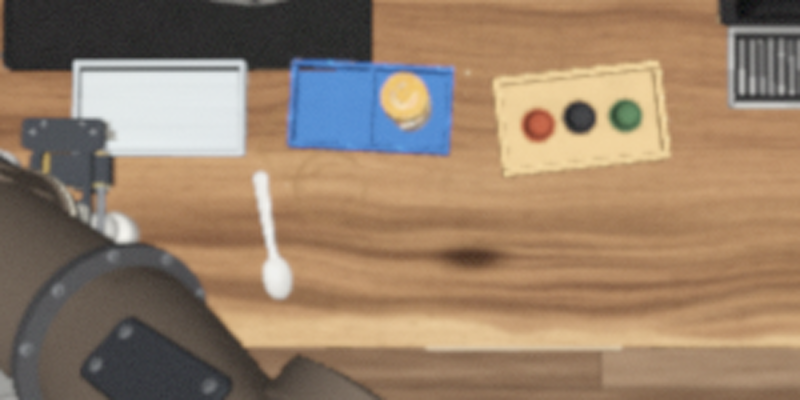

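Red (538,125), black (579,117) and green (626,115) stand in the bamboo tray, and the jar is in the right bay. The shaker (120,228) is under the gripper.

```bash
python3 -m pendant '[0.001,0,0.017,0,0,0,0.07,0,0,0.017,0,0,0,0.07,0,0,0,0,0,0,0.07]'|egrep 'pos|^force'; python3 -m pendant '[0,0,0.01,0,0,0,0.07,0,0,0.007,0,0,0,0.07,0,0,0,0,0,0,0.07]'|egrep 'pos|^force';  python3 -m pendant '[0,0,0,0,0,0,0.02,0,0,0,0,0,0,0.02,0,0,0,0,0,0,0.02,0,0,0,0,0,0,0.02,0,0,0,0,0,0,0.02,0,0,0,0,0,0,0.02]' 15
```

```text
position: [0.4341, 0.3659, 0.0443]
force: [-1.4, -0.5, -0.7]
position: [0.4348, 0.3669, 0.0289]
force: [-0.4, -0.6, 0.6]
clock: 27.22
position: [0.4353, 0.3672, 0.0296]
ee_rot: [2.221, 2.222, 0.0]
force: [0.0, -0.1, 1.6]
width: 0.383
gripper_force: 14.9
```

```bash
python3 -m pendant '[0,0,0,0,0,0,0.02,0,0,-0.01,0,0,0,0.02,0,0,-0.03,0,0,0,0.02,0,0,-0.035,0,0,0,0.02,0,0,0,0,0,0,0.02]' 20; python3 plan.py .5643 .1506 .11 1.523 7
```

```text
clock: 27.85
position: [0.436, 0.3689, 0.1075]
ee_rot: [-2.221, -2.222, -0.008]
force: [0.3, -0.2, -1.5]
width: 0.374
gripper_force: 19.7
27.85 [0.436  0.3689 0.1075] [ 1.5713 -0.0034  3.1382] 0.0343 19.668953880998288 [ 0.3 -0.2 -1.5]
[-0.0308  0.019  -0.0004] [ 0.0005 -0.0005  0.0069]
```

```bash
python3 -m pendant '[-0.0306,0.0188,0,0,0,0.007,0.02,-0.0306,0.0188,0,0,0,0.007,0.02,-0.0306,0.0188,0,0,0,0.007,0.02,-0.0306,0.0188,0,0,0,0.007,0.02,-0.0306,0.0188,0,0,0,0.007,0.02,-0.0306,0.0188,0,0,0,0.007,0.02,-0.0306,0.0188,0,0,0,0.007,0.02,0,0,0,0,0,0,0.02,0,0,0,0,0,0,0.02,0,0,0,0,0,0,0.02]' ; python3 plan.py .5643 .1506 .035 1.523 4
```

```text
clock: 29.1
position: [0.5614, 0.1516, 0.1044]
ee_rot: [-2.272, -2.168, 0.0]
force: [-0.1, 0.0, -1.7]
width: 0.377
gripper_force: 19.7
29.1 [0.5614 0.1516 0.1044] [ 1.5241e+00 -4.0000e-04 -3.1410e+00] 0.0346 19.670561124507344 [-0.1  0.  -1.7]
[-0.0002  0.0007  0.0173] [-0.0002 -0.0001  0.0003]
```

```bash
python3 -m pendant '[0,0.002,0.022,0,0,0,0.02,0,0,0.022,0,0,0,0.02,0,0,0.018,0,0,0,0.02,0,0,0.003,0,0,0,0.02,0,0,0,0,0,0,0.02]'|egrep 'pos|^force'; python3 -m pendant '[0,0,0.002,0,0,0,0.02,0,0,0.002,0,0,0,0.02,0,0,0,0,0,0,0.02]'|egrep 'pos|^force';  python3 -m pendant '[0,0,0.0005,0,0,0,0.02,0,0,0,0,0,0,0.02]'|egrep 'pos|^force'
```

```text
position: [0.5643, 0.1507, 0.0398]
force: [-0.1, -0.7, -1.0]
position: [0.5643, 0.1502, 0.0356]
force: [0.6, -0.4, -0.3]
position: [0.5642, 0.1502, 0.035]
force: [0.1, -0.5, -1.4]
```

```bash
python3 -m pendant '[0,0,0.0005,0,0,0,0.02,0,0,0,0,0,0,0.06,0,0,0,0,0,0,0.06,0,0,0,0,0,0,0.06,0,0,-0.02,0,0,0,0.06,0,0,-0.04,0,0,0,0.06,0,0,-0.03,0,0,0,0.06,0,0,0,0,0,0,0.06]'; python3 plan.py .4335 .2164 .12 0.158 10
```

```text
clock: 31.35
position: [0.5658, 0.151, 0.127]
ee_rot: [2.273, 2.165, 0.006]
force: [0.3, 0.2, -0.1]
width: 0.653
gripper_force: 0.0
31.35 [0.5658 0.151  0.127 ] [ 1.5220e+00 -1.5000e-03  3.1373e+00] 0.0599 0.0 [ 0.3  0.2 -0.1]
[-0.0032 -0.0156  0.0007] [ 0.0003 -0.0004  0.1364]
```

```bash
python3 -m pendant '[-0.003,-0.0156,0,0,0,0.1364,0.06,-0.003,-0.0156,0,0,0,0.1364,0.06,-0.003,-0.0156,0,0,0,0.1364,0.06,-0.003,-0.0156,0,0,0,0.1364,0.06,-0.003,-0.0156,0,0,0,0.1364,0.06,-0.003,-0.0156,0,0,0,0.1364,0.06,-0.003,-0.0156,0,0,0,0.1364,0.06,-0.003,-0.0156,0,0,0,0.1364,0.06,-0.003,-0.0156,0,0,0,0.1364,0.06,-0.003,-0.0156,0,0,0,0.1364,0.06]'|egrep 'pos|^force'; python3 -m pendant '[0,0,0,0,0,0,0.06,0,0,0,0,0,0,0.06,0,0,0,0,0,0,0.06]'|egrep 'pos|^force';python3 plan.py .4335 .2164 -.005 0.158 4
```

```text
position: [0.4325, 0.217, 0.1237]
force: [0.5, 0.7, 0.1]
position: [0.4337, 0.2163, 0.1243]
force: [0.0, 0.6, -0.2]
32.975 [0.4337 0.2163 0.1243] [1.5870e-01 3.0000e-04 3.1412e+00] 0.0596 0.0 [ 0.   0.6 -0.2]
[-0.     -0.      0.0323] [0.0001 0.0001 0.0002]
```

```bash
python3 -m pendant '[0,0,0.033,0,0,0,0.06,0,0,0.033,0,0,0,0.06,0,0,0.033,0,0,0,0.06,0,0,0.03,0,0,0,0.06,0,0,0.01,0,0,0,0.06,0,0,0,0,0,0,0.06,0,0,0,0,0,0,0.06]'|egrep 'pos|^force'; python3 -m pendant '[0,0,0.004,0,0,0,0.06,0,0,0.002,0,0,0,0.06,0,0,0,0,0,0,0.06]'|egrep 'pos|^force'; python3 -m pendant '[0,0,0.0015,0,0,0,0.06,0,0,0,0,0,0,0.06]'|egrep 'pos|^force'
```

```text
position: [0.4342, 0.2175, -0.0135]
force: [0.5, 0.1, 0.2]
position: [0.4334, 0.2171, -0.0205]
force: [0.9, 0.3, -0.1]
position: [0.4335, 0.2172, -0.0214]
force: [-2.9, -1.5, 10.9]
```

Table contact at −0.0214, so back off slightly and grip.

```bash
python3 -m pendant '[0,0,-0.0015,0,0,0,0.06,0,0,0,0,0,0,0.06,0,0,0,0,0,0,0.01,0,0,0,0,0,0,0.01,0,0,0,0,0,0,0.01,0,0,0,0,0,0,0.01,0,0,0,0,0,0,0.01,0,0,0,0,0,0,0.01]' 12; python3 -m pendant '[0,0,-0.01,0,0,0,0.01,0,0,-0.03,0,0,0,0.01,0,0,-0.03,0,0,0,0.01,0,0,0,0,0,0,0.01]' 15; python3 plan.py .5633 .3286 .05 1.5636 10
```

```text
clock: 35.48
position: [0.4334, 0.2171, -0.0205]
ee_rot: [3.132, 0.248, -0.0]
force: [1.0, -0.2, 0.2]
width: 0.231
gripper_force: 12.0
clock: 35.98
position: [0.4349, 0.218, 0.052]
ee_rot: [-3.13, -0.248, -0.007]
force: [-0.4, 0.9, -0.9]
width: 0.232
gripper_force: 15.0
35.975 [0.4349 0.218  0.052 ] [ 0.1579 -0.0043 -3.14  ] 0.0213 14.953198898874689 [-0.4  0.9 -0.9]
[0.0183 0.0015 0.0002] [ 0.0002 -0.0005 -0.1406]
```

```bash
python3 -m pendant '[0.0183,0.0015,0,0,0,-0.1406,0.01,0.0183,0.0015,0,0,0,-0.1406,0.01,0.0183,0.0015,0,0,0,-0.1406,0.01,0.0183,0.0015,0,0,0,-0.1406,0.01,0.0183,0.0015,0,0,0,-0.1406,0.01,0.0183,0.0015,0,0,0,-0.1406,0.01,0.0183,0.0015,0,0,0,-0.1406,0.01,0.0183,0.0015,0,0,0,-0.1406,0.01,0.0183,0.0015,0,0,0,-0.1406,0.01,0.0183,0.0015,0,0,0,-0.1406,0.01]'|egrep 'pos|^force'; python3 -m pendant '[0,0,0,0,0,0,0.01,0,0,0,0,0,0,0.01,0,0,0,0,0,0,0.01]';python3 plan.py .5633 .3286 -.0145 1.5636 3
python3 -c "
from h import *
snap('top','t4.png');im=cv2.imread('pics/t4.png');a=cv2.resize(im[140:260,120:280],(800,600),interpolation=cv2.INTER_CUBIC)
snap('scene','s8.png');im=cv2.imread('pics/s8.png');b=cv2.resize(im[150:240,120:240],(800,600),interpolation=cv2.INTER_CUBIC);cv2.imwrite('pics/c11.png',cv2.resize(np.vstack([a,b]),(400,600)))"
```

```text
position: [0.5617, 0.3271, 0.0487]
force: [-0.0, 0.0, 0.4]
clock: 37.6
position: [0.5616, 0.326, 0.0494]
ee_rot: [2.231, 2.211, -0.001]
force: [-0.1, -0.5, -0.2]
width: 0.231
gripper_force: 15.0
37.6 [0.5616 0.326  0.0494] [ 1.5617e+00  1.1000e-03 -3.1415e+00] 0.0212 14.953109987836797 [-0.1 -0.5 -0.2]
[0.0009 0.0005 0.0213] [-0.      0.0004 -0.0006]
```

View pics/c11.png

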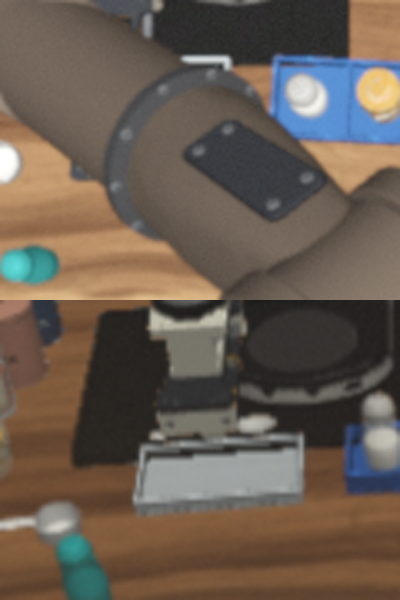

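The spoon is level in the grip, with its bowl at (258,424) above the tray; the shaker stands in the left bay. Lower it.

```bash
python3 -m pendant '[0.0025,0.0015,0.022,0,0,0,0.01,0,0,0.022,0,0,0,0.01,0,0,0.016,0,0,0,0.01,0,0,0,0,0,0,0.01,0,0,0,0,0,0,0.01]'|egrep 'pos|^force'; python3 -m pendant '[0,0,0.003,0,0,0,0.01,0,0,0.0015,0,0,0,0.01,0,0,0,0,0,0,0.01]'|egrep 'pos|^force'
```

```text
position: [0.5633, 0.33, -0.0103]
force: [0.6, 0.5, -0.1]
position: [0.5632, 0.3296, -0.0149]
force: [-1.0, -0.4, -0.2]
```

```bash
python3 -m pendant '[0,0,0.0008,0,0,0,0.01,0,0,0,0,0,0,0.01]'|egrep 'pos|^force'; python3 -m pendant '[0,0,0,0,0,0,0.04,0,0,0,0,0,0,0.04,0,0,0,0,0,0,0.04,0,0,-0.02,0,0,0,0.04,0,0,-0.04,0,0,0,0.04,-0.02,-0.03,-0.04,0,0,0,0.04,-0.04,-0.03,0,0,0,0,0.04,-0.05,-0.03,0,0,0,0,0.04,-0.05,-0.03,0,0,0,0,0.04,-0.05,-0.03,0,0,0,0,0.04]'; python3 -m pendant '[-0.05,0,0,0,0,0,0.04,-0.05,0,0,0,0,0,0.04,-0.05,0,0,0,0,0,0.04,0,0,0,0,0,0,0.04]'
python3 -c "
from h import *
snap('top','t5.png');im=cv2.imread('pics/t5.png');cv2.imwrite('pics/c12.png',cv2.resize(im[140:290,130:480],(800,343),interpolation=cv2.INTER_CUBIC))"
```

```text
position: [0.5632, 0.3296, -0.0158]
force: [0.7, 0.2, -0.4]
clock: 40.2
position: [0.4112, 0.1194, 0.0854]
ee_rot: [2.227, 2.213, 0.002]
force: [0.9, -1.0, 0.5]
width: 0.434
gripper_force: 0.0
clock: 40.7
position: [0.4107, -0.0333, 0.085]
ee_rot: [2.235, 2.205, -0.002]
force: [-0.4, 0.9, 0.8]
width: 0.435
gripper_force: 0.0
```

View pics/c12.png

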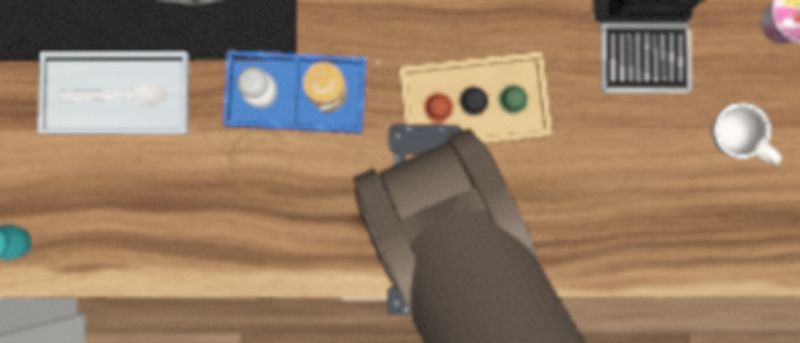

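Everything is in place: spoon (113,95) lengthwise in the steel tray, shaker (257,88) and jar (325,88) one per bay, red (438,107), black (474,100) and green (513,98) in the bamboo tray, cup (742,130) untouched. The arm is clear.

```bash
python3 -c "
from cell import *
print(sign_off())"
```

```text
the job is handed in; nothing more can be done
None
```

I sorted all five things into their trays and handed the job in at about 41 s on the clock; the last camera image showed everything in place with the arm clear, but sign-off returned no verdict.

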